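# Tug-check the lid of a food carrier and put its carry handle up

### The arm

A 7-joint arm with a two-finger parallel gripper is mounted at the origin on the work surface. World frame = base frame: x ahead of the robot, y to its left, z up, the work surface at z = 0. Lengths are in m, angles in rad, forces in N, time in s.
With the tool pointing down it reaches from about 0.425 to 1.025 m from the base axis. Payload 9.4 kg.
Tool frame: the origin (TCP) lies on the centre line of the jaws, within the pads' length; the fingertips stand 19 mm ahead of it and the grasp point (between the pads) is the TCP; y points along the fingers, z is the direction in which the jaws open and shut, and the axes are right-handed (so a half turn about y gives the same grasp; the last joint's range is limited). The gripper opens to 85 mm and grips with 20 to 120 N. Pads are 22 mm wide; open, the fingers measure 114 mm over their backs; the gripper's body (76 mm by 85 mm) begins 54 mm behind the grasp point. The pads swing forward as they close: fully open they stand 13 mm farther back than shut.
Start: joints at [1.243, 0.599, -0.003, 1.599, 0.002, 0.943, -0.08], TCP at [0.18, -0.702, 0.25] pointing down, gripper open.
Joint ranges: [-2.57, 2.57], [-0.35, 1.97], [-1.29, 1.29], [0.11, 2.56], [-1.05, 4.19], [0.11, 1.86], [-2.63, 2.63]. Speed limits (rad/s): [2.22, 2.22, 3.01, 3.01, 3.14, 3.14, 3.14].

### API

Orientations are given as a rotation vector (axis times angle).
In Python, from plant import move_pose, move_straight, move_joints, let_go, close_gripper, pause, solve_ik, get_obs, read_camera, PlanningError, finish_job gives the robot as it stands. The module is installed in compiled form; this text tells all that it offers. Calls block until the motion is done:
- move_pose(position, orientation): joint-space move of the TCP to a pose.
- move_straight(position, speed=0.15, frame=None, guard=None): straight line of the TCP; frame=None keeps the orientation; speed is the mean speed in m/s. With guard (N) it stops when the force on the tool has changed by that much, and returns True; else False.
- move_joints(angles): joint-space move.
- let_go() and close_gripper(): open the fingers fully, or close them until they stop; the grip force is fixed at half the most.
- pause(seconds).
- solve_ik(position, orientation): joint angles nearest the present ones, or None.
- get_obs(): the state.
- read_camera(name): name is "scene" or "side" or "wrist"; returns a dict with "color" (480x640x3 uint8, blue, green, red), "intrinsics" (3x3 intrinsics, pixels), "world_to_cam" (4x4, takes a point from world to camera coordinates); the wrist camera has in their place "hand_eye" (4x4, takes a point from camera to tool coordinates, whose origin is the TCP and whose axes are the tool frame's). Camera axes: x right, y down, z forward; pixel columns grow to the right and rows downward; lengths in m; the calibration is good to about 2 mm. A picture is of the moment at which its call begins: read the wrist's pose just before it. There is no depth.
A pose or a line that the arm cannot do raises PlanningError and nothing moves.
- finish_job(): hands the job in, once; it reports no verdict.
The state is a dict: "time_s": time; "joint_pos": joint angles; "joint_velocities": joint speeds; "joint_torque": joint torques, N m; "eef_pos": TCP position; "orientation": TCP orientation; "force": force on the tool from outside, world axes, zero at the start; "ft_torque": the same for the moment, N m; "finger_gap": finger opening in m.
Only numpy, scipy, OpenCV 4.12 (cv2) and the standard library are available. Lean on these libraries where they do the work, as an engineer would, in place of code of your own. Each camera call takes 0.05 s, during which the arm holds its last target. There are 200 camera calls.

### The job

Get the blue food carrier ready to be carried out: give the pull on its lid a firm upward tug to make sure that the catch holds; if the lid gives, press it down until it clicks fully shut and tug again until a tug holds. Then swing the carry handle up until it clicks into its upright detent, leave the lid shut, let go, and do not knock over or push away the things standing around.

Things in the scene. Friction and masses are not known exactly. Their poses are not given: they have to be found in the camera images.
- carrier: Blue box-shaped insulated food carrier on black rubber feet, 170 mm deep (its x) x 220 mm wide (its y) x 130 mm high without the lid, heavy, stands firm on the steel table. Origin: centre of its underside. Its x axis points from its front (pull and catch, towards the robot) to its back (lid hinge), z up.
- lid_angle (a joint): White lid, 12 mm thick, hinged along the back; hinge axis level, 90 mm behind the carrier's centre, 138 mm above the table. 0 = fully shut, grows in rad as the front rises. Caught by its catch it lies at 0 and lifts only about 0.01 rad (1 to 2 mm at the pull) before the catch holds; not caught, it rests ajar on the catch at about 0.07 rad (10 mm higher at the pull). Shut lid's top: 142 to 145 mm high.
- lid_pull (a point): Middle of the lid's black loop pull near the lid's front edge: a level round bar, 12 mm thick, along the carrier's y, on two 12 mm legs 45 mm to either side of this point. With the lid shut this point lies 55 mm in front of the carrier's centre and 172 mm above the table (30 mm above the lid plate, 27 mm above its raised panel); 145 mm from the hinge axis. Best pinched across the bar from above.
- lid: The lid with its pull; origin on the hinge axis, axes as the carrier's when shut. Lifting a loose lid by the pull takes about 3 N, but several N more if a tight pinch is not led along the hinge's arc (0.23 mm backwards for each mm up). A caught lid springs open at about 20 N, so a firm check tug is 9 to 14 N, kept up for about half a second. Pressing with 12 to 18 N on the pull clicks it shut.
- catch_roller: Small sprung roller, 8 mm across and 30 mm long, in the middle of the carrier's front face 118 mm above the table: the catch of the lid. It is loaded when a caught lid is pulled upward.
- bail (a joint): Steel carry handle, a U-shaped bail that turns about a level axis along the carrier's y. 0 = folded to the front (its arms 0.2 rad above level), grows in rad as it swings up and back; 1.37 = upright over the carrier, its end stop. A ball detent catches it in the last 0.15 rad: about 5 N at the grip takes it past the ball and it snaps to the stop. Anywhere else it stays where it is left (stiff pivot, about 1.5 to 3 N at the grip).
- bail_grip (a point): Middle of the handle's black round grip, 18 mm thick and 120 mm long along the carrier's y, 140 mm from the pivot axis. The steel rod beside it is 10 mm thick; the arms are at 122 mm either side.
- bail_pivot (a point): Point on the handle's pivot axis, midway between the arms: over the carrier's centre, 118 mm above the table. Axes as the carrier's.
- tumbler_green: Bystander: green plastic tumbler, 72 mm across, 100 mm high, beside the carrier. Origin: centre of its underside.
- bowl_blue: Bystander: blue bowl, 120 mm across, 50 mm high, beside the carrier. Origin: centre of its underside.
- tumbler_purple: Bystander: purple tumbler, 72 mm across, 100 mm high. Origin: centre of its underside.
- milk_bottle: Bystander: white bottle with green cap, 80 mm across, 210 mm high. Origin: centre of its underside.
- whisk: Bystander: steel whisk, about 245 mm long, 64 mm high, lying along its x. Origin: on the table near its middle.
- spatula: Bystander: spatula with wooden handle, lying along its x. Origin: on the table near its middle.

How it is judged:
On the way, in this order (a step that is already met when the one before it is completed fails the run):
1. the caught lid is tugged upward by its pull: the fingers hold the lid and the catch takes at least 3 N while the lid stays shut on it (lid below 0.035 rad), for 0.2 s (contact force between catch_roller and lid above 3 N and contact force between the fingers and lid above 2 N and value of joint lid_angle below 0.035 rad), for 0.2 s.
2. the carry handle is swung up into its upright detent (1.32 rad or more) (value of joint bail above 1.32 rad), for 0.2 s.
At the end, for the whole second after the job is handed in: The lid is fully shut in its catch (below 0.012 rad), the carry handle stands still in its upright detent (1.32 rad or more; stop at 1.37) (value of joint lid_angle below 0.012 rad and value of joint bail above 1.32 rad and velocity of joint bail below 0.05 rad/s); the robot touches nothing.
It fails at once if a bystander is shifted more than 30 mm (distance of any of tumbler_green, bowl_blue, tumbler_purple, milk_bottle, whisk, spatula from where it was at the start of the episode above 0.03 m).
It fails at once if a tumbler, the bowl or the bottle is knocked over (angle between any of tumbler_green, bowl_blue, tumbler_purple, milk_bottle's own z axis and vertical above 0.6 rad).
It also fails if it takes over 67 s, if anything falls off the work surface, if the arm or the gripper's body presses on something with over 40 N, if the wrist force passes 120 N, or if a joint passes its speed limit or range.

## Working session

There is one attempt and no reset: what is moved stays moved. The work goes in short steps, each a Python script; the robot and the scene stay as the last script left them, time stands still between calls to the robot, and variables do not carry over. Pictures are saved under pics/ and viewed, about 8 in all and at most 12, crops included, and the job is handed in when it is done.

```bash
mkdir -p pics; ls
python3 - <<'E'
from plant import *
import cv2,numpy as np
o=get_obs();print(o)
for n in("scene","side"):
    c=read_camera(n);cv2.imwrite(f"pics/{n}0.png",c["color"]);np.savez(f"{n}.npz",K=c["intrinsics"],T=c["world_to_cam"]);print(c["intrinsics"],c["world_to_cam"])
E
```

```text
pics
{'time_s': 0.0, 'joint_pos': array([ 1.24326541,  0.60015913, -0.00257915,  1.60014126,  0.00177331,
        0.94290409, -0.07978882]), 'joint_velocities': array([-3.60085374e-04,  4.87123200e-04,  3.97923234e-06,  5.22319845e-05,
        4.91665540e-05, -1.35426099e-03,  5.23883348e-04]), 'joint_torque': array([ 4.46700487e-04, -7.76452804e+01,  1.56492636e+00, -2.58010876e+01,
        1.22935436e-02,  8.89248069e-03, -2.41729589e-05]), 'eef_pos': array([ 0.17985267, -0.70186998,  0.24938778]), 'orientation': array([-0.26365849,  2.08965812, -2.086332  ]), 'force': array([0.63581065, 0.24457545, 0.39154877]), 'ft_torque': array([0.01990143, 0.04287425, 0.00411099]), 'finger_gap': 0.08495511373377253}
[[554.39213093   0.         319.95132386]
 [  0.         554.39213093 230.96127709]
 [  0.           0.           1.        ]] [[ 0.87520867  0.48356603 -0.01317884 -0.51534404]
 [ 0.37238141 -0.69086424 -0.61970855 -0.11742175]
 [-0.3087748   0.53746674 -0.78472137  1.99695693]
 [ 0.          0.          0.          1.        ]]
[[521.47006999   0.         313.70887336]
 [  0.         521.47006999 239.7538004 ]
 [  0.           0.           1.        ]] [[-0.96415036 -0.26534529 -0.00243926  0.54166359]
 [-0.13079332  0.48320455 -0.86568266  0.17777245]
 [ 0.23088348 -0.83432921 -0.50058724  1.67584669]
 [ 0.          0.          0.          1.        ]]
```

View pics/scene0.png

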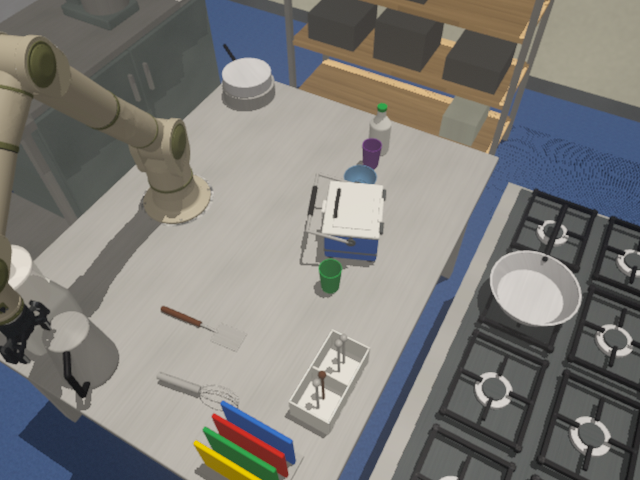

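View pics/side0.png

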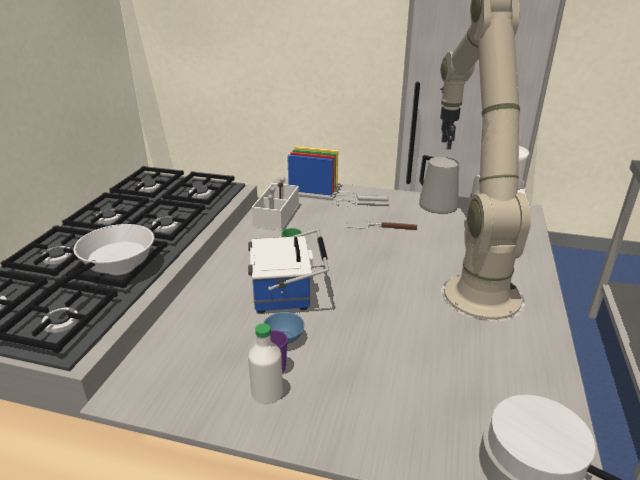

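Scene view: carrier at about (352,215), pull bar at (336,203), bail grip at (312,201); in the side view the pull is at (297,248) and the grip at (322,248). Next I'll triangulate both dark bars.

```bash
cat > h.py <<'E'
import numpy as np,cv2
def tri(px):  # {cam: (u,v)} -> point by two-view triangulation
    P=[];q=[]
    for n,p in px.items():
        d=np.load(n+".npz");P.append(d["K"]@d["T"][:3]);q.append(np.array(p,float).reshape(2,1))
    X=cv2.triangulatePoints(P[0],P[1],q[0],q[1]).ravel();return X[:3]/X[3]
def blobs(img,roi,mask):
    x0,y0,x1,y1=roi
    m=mask(img[y0:y1,x0:x1].astype(int)).astype(np.uint8)
    n,l,s,c=cv2.connectedComponentsWithStats(m)
    out=[]
    for i in range(1,n):
        if s[i,4]<15: continue
        r=cv2.minAreaRect(np.argwhere(l==i)[:,::-1].astype(np.float32))
        b=cv2.boxPoints(r);e=sorted([(b[0]+b[1])/2,(b[2]+b[3])/2,(b[1]+b[2])/2,(b[3]+b[0])/2],key=lambda p:-np.hypot(*(p-r[0])))[:2]
        e=sorted(e,key=lambda p:p[1])
        o=np.array([x0,y0]);out.append((s[i,4],c[i]+o,e[0]+o,e[1]+o))
    return out
dark=lambda a:a.max(2)<60
E
python3 - <<'E'
from h import *
np.set_printoptions(precision=3,suppress=True)
for n,roi in(("scene",(295,160,395,270)),("side",(240,220,340,320))):
    im=cv2.imread(f"pics/{n}0.png")
    for b in blobs(im,roi,dark):print(n,*b)
x=cv2.imread("pics/scene0.png")[160:300,285:405];y=cv2.imread("pics/side0.png")[220:360,230:350]
cv2.imwrite("pics/crop0.png",cv2.resize(np.hstack([x,y]),None,fx=3.3,fy=3.3,interpolation=cv2.INTER_CUBIC))
E
```

```text
side 93 [321.742 247.301] [319.176 237.206] [324.235 257.441]
side 65 [297.046 249.6  ] [295.42 237.94] [298.7 260.9]
side 16 [282.    285.438] [280.  285.5] [285.  285.5]
```

View pics/crop0.png

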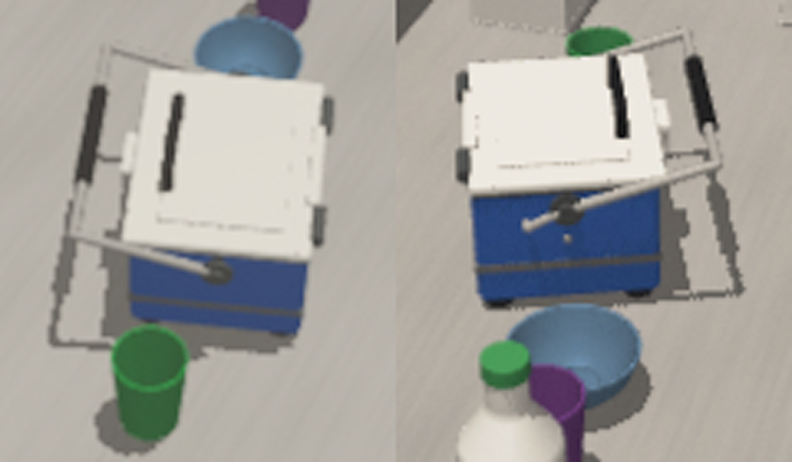

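The crop shows the pull, the folded bail in front of it with its grip, and the bowl and green tumbler close by at the carrier's two ends. I'll raise the dark threshold for the scene view.

Run:
```python
from h import *
np.set_printoptions(precision=4,suppress=True)
R={}
for n,roi,t in(("scene",(295,160,395,270),85),("side",(240,220,340,320),70)):
    im=cv2.imread(f"pics/{n}0.png")
    B=sorted(blobs(im,roi,lambda a:a.max(2)<t),key=lambda b:-b[0])[:5]
    for b in B:print(n,*b)
    R[n]=B
pk=lambda n,p:min(R[n],key=lambda b:np.hypot(*(b[1]-p)))
for nm,a,b in(("grip",(312,201),(321.7,247.3)),("pull",(336,203),(297,249.6))):
    A,Bb=pk("scene",a),pk("side",b)
    # scene: upper end = +y ; side: lower end = +y
    print(nm,tri(dict(scene=A[1],side=Bb[1])),tri(dict(scene=A[2],side=Bb[3])),tri(dict(scene=A[3],side=Bb[2])))
```

```text
scene 127 [312.2205 200.3622] [314.824 185.968] [309.672 214.304]
scene 74 [336.473  203.1216] [338.51 188.93] [334.51 216.93]
scene 31 [350.871  242.7742] [354.  242.5] [347.  242.5]
side 96 [321.7812 247.375 ] [319.1765 237.2059] [324.2353 257.4412]
side 70 [297.0429 249.5143] [295.393  236.9476] [298.607  261.0524]
side 51 [281.1569 282.9804] [279.  278.5] [283.2 286.9]
grip [0.5067 0.1024 0.1585] [0.4841 0.1599 0.1598] [0.5296 0.0464 0.1608]
pull [0.5791 0.1308 0.1558] [0.5557 0.1901 0.1535] [0.6032 0.071  0.1642]
```

```bash
cat >> h.py <<'E'
from plant import *
from scipy.spatial.transform import Rotation as Rn
YAW=0.377; PULL=np.array([0.579,0.131])
def ori(yaw,pitch=0.,s=1):
    # tool z along carrier x (times s), tool y down; pitch tilts about carrier y
    z=s*np.array([np.cos(yaw),np.sin(yaw),0]);y=np.array([0,0,-1.]);x=np.cross(y,z)
    M=Rn.from_matrix(np.stack([x,y,z],1)); cy=np.array([-np.sin(yaw),np.cos(yaw),0])
    return (Rn.from_rotvec(pitch*cy)*M).as_rotvec()
def wshot(name):
    o=get_obs();c=read_camera("wrist");T=np.eye(4);T[:3,:3]=Rn.from_rotvec(o["orientation"]).as_matrix();T[:3,3]=o["eef_pos"]
    cv2.imwrite(f"pics/{name}.png",c["color"]);np.savez(name+".npz",K=c["intrinsics"],T=np.linalg.inv(T@c["hand_eye"]));return c
E
python3 - <<'E'
from h import *
np.set_printoptions(precision=4,suppress=True)
o=get_obs();print(Rn.from_rotvec(o["orientation"]).as_matrix())
for s in(1,-1):print(s,solve_ik([*PULL,0.36],ori(YAW,0,s)))
p=o["eef_pos"];move_straight([p[0],p[1],0.40])
s=min((1,-1),key=lambda s:(lambda q:9 if q is None else abs(q[6]))(solve_ik([*PULL,0.36],ori(YAW,0,s))))
print(s);move_pose([PULL[0]-0.04,PULL[1],0.40],ori(YAW,0,s))
c=wshot("w1");print(c["hand_eye"],c["intrinsics"]);print(get_obs())
E
```

```text
[[-0.9687 -0.0005  0.2482]
 [-0.2482  0.0014 -0.9687]
 [ 0.0001 -1.     -0.0014]]
1 [ 0.2487  0.4352 -0.8169  1.743   0.3492  1.1156 -0.3011]
-1 [-1.0282  0.5286  1.1237  1.8169 -0.5254  1.1353 -2.4889]
1
[[-0.001   0.966   0.2585 -0.0653]
 [ 0.0003 -0.2585  0.966  -0.1231]
 [ 1.      0.0011 -0.     -0.0005]
 [ 0.      0.      0.      1.    ]] [[356.304    0.     314.2637]
 [  0.     356.304  243.6236]
 [  0.       0.       1.    ]]
{'time_s': 4.475, 'joint_pos': array([ 0.4007,  0.4021, -1.0363,  1.7584,  0.3705,  1.1947, -0.3646]), 'joint_velocities': array([-0.0014, -0.0014, -0.0019,  0.0008, -0.0003,  0.0022, -0.0008]), 'joint_torque': array([ -0.0611, -50.5938, -10.0262, -27.6827,   0.0119,   0.0022,
         0.0002]), 'eef_pos': array([0.5393, 0.1303, 0.3999]), 'orientation': array([-1.3641,  0.9282, -0.9281]), 'force': array([ 0.5861, -0.2272,  0.8564]), 'ft_torque': array([-0.0213,  0.0302, -0.0112]), 'finger_gap': 0.08524659324720739}
```

View pics/w1.png

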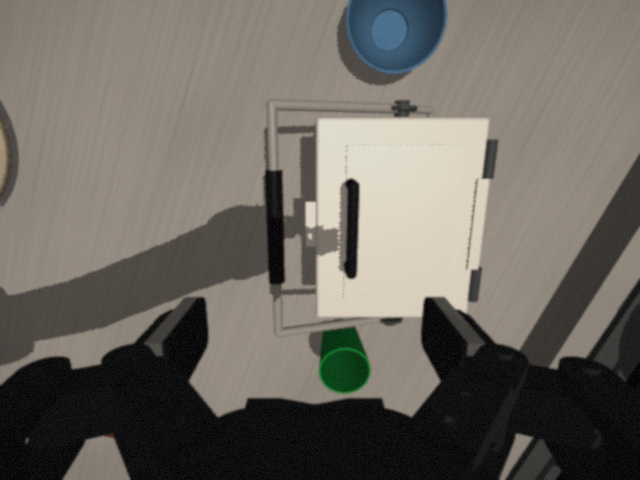

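Wrist view: pull from (351,180) to (350,278), grip from (274,170) to (277,283); the bowl is at (395,30) and the tumbler at (345,370). I'll cast rays for the pull and grip.

```bash
cat >> h.py <<'E'
def ray(n,p,z):
    d=np.load(n+".npz");T=np.linalg.inv(d["T"]);r=T[:3,:3]@np.linalg.inv(d["K"])@[p[0],p[1],1.];return T[:3,3]+r*(z-T[2,3])/r[2]
E
python3 - <<'E'
from h import *
np.set_printoptions(precision=4,suppress=True)
B=blobs(cv2.imread("pics/w1.png"),(255,150,370,295),lambda a:a.max(2)<45)
for b in B:
    if b[0]<200: continue
    print(b)
    for z in(0.146,0.155,.172,.182):
        e=[ray("w1",p,z) for p in b[2:]];d=e[0]-e[1];print(z,(e[0]+e[1])[:2]/2,"len",np.hypot(*d[:2]),"yaw",np.arctan2(-d[0],d[1]))
E
```

```text
(np.int32(1730), array([274.4821, 226.0948]), array([272.8379, 169.7987]), array([276.7453, 283.1122]))
0.146 [0.5061 0.0966] len 0.12544416426003666 yaw 0.38162313104735957
0.155 [0.5063 0.0988] len 0.12244888003288523 yaw 0.3816231310473604
0.172 [0.5067 0.1031] len 0.11679112093715475 yaw 0.3816231310473597
0.182 [0.5069 0.1056] len 0.11346302735143093 yaw 0.3816231310473601
(np.int32(886), array([351.4684, 227.6603]), array([351.6519, 179.9956]), array([350.4241, 276.9927]))
0.146 [0.5834 0.1255] len 0.10765146596693823 yaw 0.3908585020935739
0.155 [0.5818 0.127 ] len 0.10508102564440484 yaw 0.39085850209357414
0.172 [0.5787 0.13  ] len 0.10022574947961957 yaw 0.3908585020935739
0.182 [0.5769 0.1317] len 0.09736970467680472 yaw 0.3908585020935748
```

```bash
cat >> h.py <<'E'
YAW=0.387;PULL=np.array([0.5787,0.130]);U=np.array([np.cos(YAW),np.sin(YAW),0]);Z=np.array([0,0,1.])
def F(): return np.mean([get_obs()["force"] for _ in range(3)],0)
def tug(F0,start,target=11.0,hmax=.005,step=.0006):
    """raise along hinge arc until target N; hold 0.6 s if reached"""
    h=0
    while h<hmax:
        h+=step; move_straight(start+h*Z+0.23*h*U,speed=.02)
        f=F()-F0;o=get_obs();print("t%.2f h%.4f z%.4f"%(o["time_s"],h,o["eef_pos"][2]),f.round(1))
        if -f[2]>target-0.5:
            for _ in range(3): pause(.25);print("hold",(F()-F0).round(1),get_obs()["eef_pos"][2])
            return True
    return False
E
python3 - <<'E'
from h import *
np.set_printoptions(precision=4,suppress=True)
q=ori(YAW)
move_pose([*PULL,0.25],q);F0=F()
print(move_straight(np.array([*PULL,0.174]),speed=.08,guard=8),get_obs()["eef_pos"],F()-F0)
close_gripper();o=get_obs();f=F()
print("gap",o["finger_gap"],o["eef_pos"],f-F0,o["time_s"])
if .008<o["finger_gap"]<.016:
    print(tug(F0,o["eef_pos"].copy()))
E
```

```text
False [0.5789 0.1303 0.1745] [ 0.3925 -0.5143 -0.4771]
gap 0.010058764504403997 [0.5801 0.1306 0.1744] [ 6.5154  2.1332 -2.1759] 6.925
t7.17 h0.0006 z0.1748 [ 1.8  0.3 -4. ]
t7.42 h0.0012 z0.1755 [ 3.3  1.6 -4.9]
t7.67 h0.0018 z0.1762 [ 2.8  1.1 -5.1]
t7.92 h0.0024 z0.1767 [ 3.3  1.4 -7.5]
t8.18 h0.0030 z0.1771 [  4.6   1.9 -10.3]
t8.43 h0.0036 z0.1776 [  4.    3.1 -13.1]
hold [  5.    2.1 -13.1] 0.17758785681464728
hold [  4.6   2.3 -12.6] 0.17758507315544872
hold [  4.7   2.1 -13.5] 0.1775831915162629
True
```

The tug ramped to 13 N and held. To rule out an ajar lid, I'll press 15 N and tug once more; an ajar lid would drop about 10 mm.

Run:
```python
from h import *
np.set_printoptions(precision=4,suppress=True)
F0=np.array([0.5,-.2,.6]) 
s=get_obs()["eef_pos"].copy();h=0
while h>-.018:
    h-=.001;move_straight(s+h*Z+.23*h*U,speed=.02);f=F()-F0;z=get_obs()["eef_pos"][2]
    print("h%.4f z%.4f"%(h,z),f.round(1))
    if f[2]>14: break
pause(.2)
s=get_obs()["eef_pos"].copy();print("tug",tug(F0,s+.002*Z,10.5,.009,.0008))
```

```text
h-0.0010 z0.1767 [ 2.6  2.3 -8.1]
h-0.0020 z0.1758 [ 1.9  1.5 -5. ]
h-0.0030 z0.1747 [ 1.3  1.  -3.7]
h-0.0040 z0.1743 [-0.2  0.1  4.7]
h-0.0050 z0.1741 [-1.5 -2.5 13.6]
h-0.0060 z0.1740 [-2.4 -3.  22.9]
t11.29 h0.0008 z0.1765 [ 3.7  2.5 -6. ]
t11.54 h0.0016 z0.1769 [ 5.   2.4 -8.9]
t11.79 h0.0024 z0.1774 [  5.3   3.  -11.8]
hold [  5.2   2.2 -12.5] 0.17737281484274028
hold [  5.1   2.5 -12.1] 0.1773672243152339
hold [  5.4   2.8 -11.6] 0.17735827995280318
tug True
```

Pressing stopped exactly at the starting height, so the lid was caught, and both tugs held. I'll release the pull and check reach for the bail swing.

```bash
cat >> h.py <<'E'
PIV=np.array([*(PULL+.055*U[:2]),.118])
def grip(a,r=.140): return PIV+r*(-np.cos(.2+a)*U+np.sin(.2+a)*Z)
E
python3 - <<'E'
from h import *
np.set_printoptions(precision=3,suppress=True)
p=get_obs()["eef_pos"];move_straight(p+[0,0,-.0025],speed=.02);let_go();
p=get_obs()["eef_pos"];print(p,F());move_straight([p[0],p[1],.30],speed=.2)
print(get_obs()["time_s"],get_obs()["joint_pos"])
for pt in(0,-.2,-.4,-.6,-.8):
    R=ori(YAW,pt);a=-Rn.from_rotvec(R).as_matrix()[:,1]
    print(pt,[(None if (q:=solve_ik(x,R)) is None else q) for x in(grip(.1)+.1*a,grip(.1),grip(.7),grip(1.37),grip(1.37)+.1*a)])
wshot("w2")
im=cv2.imread("pics/w2.png");print(im.shape)
E
```

```text
[0.581 0.131 0.175] [-0.068  1.435  0.329]
14.3583 [ 0.316  0.543 -0.953  1.813  0.507  1.053 -0.443]
0 [array([ 0.383,  0.489, -0.967,  2.025,  0.52 ,  0.893, -0.482]), array([ 0.263,  0.608, -0.825,  2.125,  0.703,  0.706, -0.65 ]), array([ 0.302,  0.577, -0.907,  1.963,  0.587,  0.888, -0.529]), array([ 0.237,  0.643, -0.898,  1.743,  0.574,  1.041, -0.48 ]), array([ 0.274,  0.559, -0.955,  1.624,  0.48 ,  1.213, -0.396])]
-0.2 [array([ 0.454,  0.388, -0.969,  2.192,  0.609,  0.6  , -0.546]), array([ 0.186,  0.515, -0.663,  2.264,  0.909,  0.392, -0.832]), array([ 0.319,  0.497, -0.868,  2.098,  0.709,  0.614, -0.629]), array([ 0.277,  0.569, -0.887,  1.885,  0.67 ,  0.773, -0.56 ]), array([ 0.378,  0.459, -0.995,  1.806,  0.52 ,  0.927, -0.427])]
-0.4 [array([ 0.367,  0.279, -0.774,  2.371,  0.841,  0.24 , -0.751]), array([ 0.468,  0.652, -1.09 ,  2.386,  1.664,  0.573, -1.557]), array([ 0.185,  0.4  , -0.628,  2.243,  0.951,  0.27 , -0.859]), array([ 0.249,  0.487, -0.78 ,  2.031,  0.835,  0.467, -0.718]), array([ 0.462,  0.367, -1.002,  1.99 ,  0.597,  0.613, -0.496])]
-0.6 [None, array([ 0.465,  0.694, -1.09 ,  2.523,  2.201,  0.708, -2.053]), array([ 0.499,  0.539, -1.08 ,  2.364,  1.904,  0.482, -1.763]), array([ 0.019,  0.401, -0.422,  2.185,  1.709,  0.125, -1.607]), array([ 0.396,  0.266, -0.828,  2.179,  0.809,  0.244, -0.706])]
-0.8 [None, None, array([ 0.495,  0.605, -1.092,  2.497,  2.42 ,  0.709, -2.23 ]), array([ 0.467,  0.611, -1.086,  2.293,  2.215,  0.587, -1.991]), array([ 0.584,  0.337, -1.062,  2.353,  2.261,  0.325, -2.118])]
(480, 640, 3)
```

View pics/w2.png

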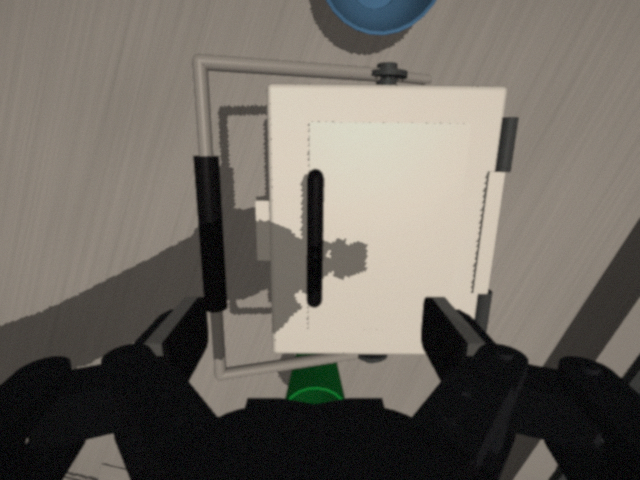

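Reach is fine with a slight tilt of -0.2 rad, and the tilt keeps the inner finger above the lid. Next I'll grasp the grip and swing it.

```bash
cat > swing.py <<'E'
from h import *
def state(F0):
    o=get_obs();d=o["eef_pos"]-PIV;x=d@U;ang=np.arctan2(d[2],-x)-.2;r=np.hypot(x,d[2])
    f=F()-F0;er=-np.cos(ang+.2)*U+np.sin(ang+.2)*Z;et=np.sin(ang+.2)*U+np.cos(ang+.2)*Z
    return o,ang,r,f@er,f@et,f
def swing(F0,a,amax,r,step=.06,stop=25):
    cr=r-.140
    while a<amax:
        a=min(a+step,amax);move_straight(grip(a,.140+cr),speed=.08)
        o,ang,rr,fr,ft,f=state(F0);print("t%.1f cmd%.2f ang%.3f r%.4f fr%.1f ft%.1f"%(o["time_s"],a,ang,rr,fr,ft),f.round(1),"gap%.4f"%o["finger_gap"])
        cr=np.clip(cr+.00008*fr,-.006,.006)
        if np.linalg.norm(f)>stop: print("STOP");break
    return a
E
python3 - <<'E'
from swing import *
np.set_printoptions(precision=4,suppress=True)
R=ori(YAW,-.2);M=Rn.from_rotvec(R).as_matrix();back=-M[:,1];j=M[:,2]
g=np.array([.5064,.0998,.1595]);print("model grip",grip(.1),j)
t=g-.002*j+.001*back
move_pose(t+.10*back,R);F0=F()
print(move_straight(t,speed=.1,guard=8),get_obs()["eef_pos"]-t,F()-F0)
close_gripper();o,a,r,fr,ft,f=state(F0);print("gap",o["finger_gap"],"ang",a,"r",r,f)
if .014<o["finger_gap"]<.022: swing(F0,a,0.45,r)
E
```

```text
model grip [0.5058 0.1003 0.1594] [0.9076 0.3699 0.1987]
False [0.0002 0.0003 0.0002] [ 0.0482 -0.2234 -0.8413]
gap 0.015918469426263585 ang 0.10638999368058377 r 0.14083335358276514 [ 4.5309  1.4926 -3.3191]
t17.0 cmd0.17 ang0.164 r0.1413 fr0.0 ft-1.9 [ 0.5 -3.1 -1.8] gap0.0159
t17.2 cmd0.23 ang0.220 r0.1418 fr3.2 ft-1.5 [-2.  -4.6 -0. ] gap0.0158
t17.5 cmd0.29 ang0.278 r0.1423 fr6.0 ft-1.9 [-4.5 -5.4  1.1] gap0.0157
t17.8 cmd0.35 ang0.337 r0.1429 fr5.6 ft-3.6 [-4.7 -6.1 -0.2] gap0.0161
t18.0 cmd0.41 ang0.393 r0.1435 fr8.0 ft-3.8 [-6.6 -7.   1.3] gap0.0160
t18.3 cmd0.45 ang0.437 r0.1441 fr9.1 ft-3.1 [-7.  -6.9  2.9] gap0.0159
```

```bash
sed -i 's/.00008\*fr,-.006,.006/.00015*fr,-.01,.01/' swing.py
python3 - <<'E'
from swing import *
F0=np.array([.4,-.2,.5]);o,a,r,*_=state(F0)
swing(F0,a,1.15,r,.07)
wshot("w3");c=read_camera("side");cv2.imwrite("pics/side1.png",c["color"])
E
```

```text
t18.5 cmd0.51 ang0.500 r0.1449 fr5.0 ft-3.6 [-3.8 -6.8  0.4] gap0.0156
t18.8 cmd0.58 ang0.571 r0.1459 fr12.8 ft-1.3 [-7.7 -7.7  8. ] gap0.0160
t19.1 cmd0.65 ang0.652 r0.1471 fr8.8 ft0.1 [-3.3 -7.2  6.7] gap0.0155
t19.4 cmd0.72 ang0.723 r0.1481 fr0.9 ft-1.8 [ 0.2 -5.6 -0.4] gap0.0156
t19.6 cmd0.79 ang0.784 r0.1487 fr7.9 ft-4.1 [-5.1 -8.1  4.3] gap0.0160
t19.9 cmd0.86 ang0.859 r0.1499 fr7.5 ft-2.3 [-3.3 -6.9  5.4] gap0.0158
t20.2 cmd0.93 ang0.924 r0.1506 fr9.2 ft-3.8 [-4.8 -8.1  6.7] gap0.0158
t20.5 cmd1.00 ang1.001 r0.1507 fr8.6 ft-2.1 [-2.  -8.5  7.3] gap0.0157
t20.8 cmd1.07 ang1.070 r0.1505 fr5.1 ft-3.1 [-2.3 -6.2  4. ] gap0.0159
t21.1 cmd1.14 ang1.142 r0.1505 fr3.6 ft-2.7 [-0.5 -7.9  2.9] gap0.0159
t21.3 cmd1.15 ang1.150 r0.1506 fr4.7 ft-3.7 [-1.7 -8.   3.7] gap0.0154
```

Run:
```python
import cv2,numpy as np
y=cv2.imread("pics/side1.png")[150:320,220:390];w=cv2.imread("pics/w3.png")
cv2.imwrite("pics/v3.png",np.hstack([cv2.resize(y,(400,400),interpolation=cv2.INTER_CUBIC),cv2.resize(w,(400,300)).__class__(0) if 0 else cv2.copyMakeBorder(cv2.resize(w,(400,300)),0,100,0,0,cv2.BORDER_CONSTANT)]))
```

```text
(no output)
```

View pics/v3.png

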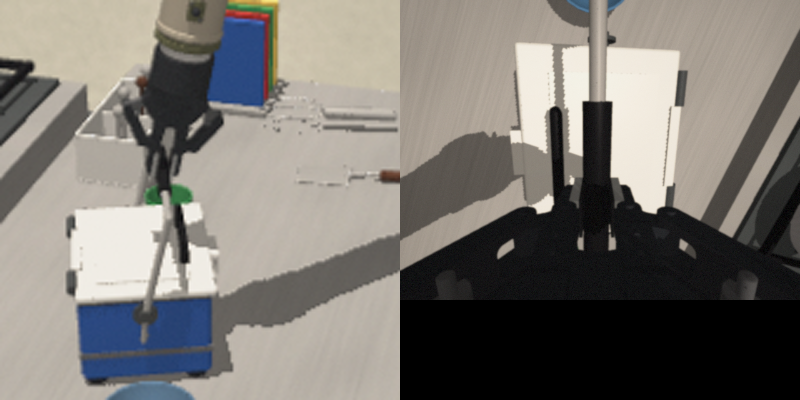

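The bail is held and near upright, and the lid is flat. On to the detent.

Run:
```python
from swing import *
F0=np.array([.4,-.2,.5]);o,a,r,*_=state(F0)
swing(F0,a,1.48,r,.03,stop=26)
pause(.3);print(state(F0)[1:])
```

```text
t21.6 cmd1.18 ang1.173 r0.1506 fr3.9 ft-5.4 [-3.1 -8.6  2.7] gap0.0157
t21.9 cmd1.21 ang1.209 r0.1501 fr1.2 ft-3.2 [-0.2 -8.2  0.7] gap0.0155
t22.1 cmd1.24 ang1.237 r0.1501 fr3.1 ft-4.0 [-1.2 -8.6  2.6] gap0.0155
t22.4 cmd1.27 ang1.269 r0.1497 fr-3.1 ft-2.3 [ 0.2 -5.8 -3.4] gap0.0156
t22.6 cmd1.30 ang1.306 r0.1501 fr1.0 ft-0.9 [ 1.5 -6.1  0.9] gap0.0156
t22.9 cmd1.33 ang1.332 r0.1501 fr1.4 ft-2.1 [ 0.8 -7.7  1.3] gap0.0159
t23.1 cmd1.36 ang1.359 r0.1497 fr-2.6 ft-2.2 [ 0.1 -5.9 -2.6] gap0.0156
t23.4 cmd1.39 ang1.370 r0.1495 fr13.5 ft-19.7 [-16.2 -12.4  13.5] gap0.0153
t23.6 cmd1.42 ang1.374 r0.1494 fr28.0 ft-38.5 [-33.7 -19.2  28.1] gap0.0156
STOP
(np.float64(1.3736716170807233), np.float64(0.1494122840274405), np.float64(26.762100875810418), np.float64(-38.366012958724205), array([-33.53515693, -19.16692144,  26.87230352]))
```

It hit the end stop hard at 1.37, as expected. I'll relax, let go, retreat and check.

Run:
```python
from swing import *
np.set_printoptions(precision=4,suppress=True)
F0=np.array([.4,-.2,.5]);p=get_obs()["eef_pos"];M=Rn.from_rotvec(get_obs()["orientation"]).as_matrix()
move_straight(p,speed=.05)   # command = measured pose: relaxes the push
print(state(F0)[1:])
let_go();print(F()-F0)
p=get_obs()["eef_pos"];print(move_straight(p-.12*M[:,1],speed=.1,guard=10))
wshot("w4")
p=get_obs()["eef_pos"];move_straight(p-.15*np.array([1,0,0])*0+[0,0,.06]);move_pose([.40,-.30,.42],ori(-.4))
pause(.5);T=[];
for n in("scene","side"):
    c=read_camera(n);cv2.imwrite(f"pics/{n}2.png",c["color"])
x=cv2.imread("pics/scene2.png")[120:310,285:425];y=cv2.imread("pics/side2.png")[190:380,220:360]
cv2.imwrite("pics/fin.png",cv2.resize(np.hstack([x,y]),None,fx=2.8,fy=2.8,interpolation=cv2.INTER_CUBIC))
R={}
for n,roi,t in(("scene",(300,130,395,270),85),("side",(240,190,340,320),70)):
    for b in sorted(blobs(cv2.imread(f"pics/{n}2.png"),roi,lambda a:a.max(2)<t),key=lambda b:-b[0])[:4]:print(n,*b)
print(get_obs()["time_s"],grip(1.37))
```

```text
(np.float64(1.3686146436933773), np.float64(0.14958605989735965), np.float64(6.2531030884914465), np.float64(-8.729568075308775), array([-7.4497, -4.887 ,  6.234 ]))
[ 0.13    0.4549 -1.7439]
False
scene 143 [355.4615 181.4476] [357.2184 167.1433] [353.7986 196.2116]
scene 74 [336.473  203.1216] [338.51 188.93] [334.51 216.93]
scene 34 [349.9118 242.9706] [354.  242.5] [346.  242.5]
side 96 [277.6146 221.0104] [276.8115 210.9262] [278.7459 232.2049]
side 69 [297.0145 249.3478] [295.393  236.9476] [298.5895 260.9214]
side 50 [281.4  283.88] [286.  283.5] [277.  283.5]
29.2417 [0.6295 0.1507 0.258 ]
```

View pics/fin.png

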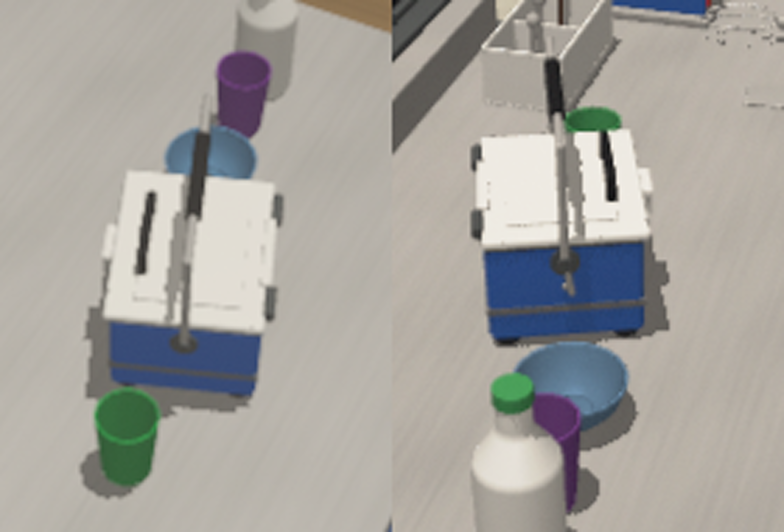

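The pull blob sits on the same pixels as at the start, so the lid is shut. The bail stands upright and the bystanders are where they were. One last check of the grip's position, then I'll hand in.

Run:
```python
from h import *
g=tri(dict(scene=(355.46,181.45),side=(277.61,221.01)));d=g-PIV
a=np.arctan2(d[2],-(d@U))-.2;print(g,"bail",a,"r",np.hypot(d[2],d@U))
if a>1.28: finish_job();print("handed in",get_obs()["time_s"])
```

```text
[0.63099173 0.15353092 0.26062751] bail 1.3869584836425681 r 0.14264613872277992
the job is handed in; nothing more can be done
the job is handed in; nothing more can be done
```

The carrier is ready to carry and I handed the job in at about 29 s, with the lid shut and the handle upright. `finish_job()` gives no verdict, so the result rests on my own checks.

- **Lid:** I pinched the pull and tugged up with about 13 N for 0.75 s, and the catch held. Pressing it down stopped at the starting height (peak about 23 N, above the 12–18 N given for closing it), so the lid was already caught. A second tug of about 12 N also held.
- **Handle:** I swung it up to its end stop, with the hand reading 1.37 rad there, then relaxed the push, let go and retreated. That stop was firmer than needed, at about 47 N on the wrist against the 120 N limit.
- **Handle position afterwards:** triangulating the grip from the two fixed cameras gives about 1.39 rad, which matches the 1.37 stop within measurement error.
- **Lid and bystanders afterwards:** the pull is on the same pixels as before. The tumblers, bowl and bottle stand and look unmoved in the last picture. I did not measure the bystanders or check the spatula and whisk closely, but the arm did not work near those two.

**Disagreement:** during the swing the hand's distance from the pivot grew from 141 to 150 mm, though the handle is 140 mm long. The grip probably slid about 1 cm along the pads. It stayed held, and the final triangulation gives 143 mm.

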